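# Un-nest a tote, turn it end for end and stack it on a filled tote

### The arm

A 6-joint arm with a two-finger parallel gripper is mounted at the origin on the work surface. World frame = base frame: x ahead of the robot, y to its left, z up, the work surface at z = 0. Lengths are in m, angles in degrees, forces in N, time in s.
With the tool pointing down it reaches from about 0.4 to 0.825 m from the base axis. Payload 7 kg.
Tool frame: the origin (TCP) lies midway between the tips of the shut fingers; the grasp point (between the pads) lies 19 mm behind it; z points along the fingers, y is the direction in which the jaws open and shut (so a half turn about z gives the same grasp; the last joint's range is limited). The gripper opens to 88 mm and grips with 3 to 60 N. Pads are 19 mm wide; open, the fingers measure 130 mm over their backs; the gripper's body (78 mm by 193 mm) begins 47 mm behind the grasp point.
Start: joints at [92.195, 20.546, 0.682, 0, -70.136, -16.507], TCP at [0.167, 0.654, 0.227] pointing down, gripper open.
Joint ranges: [-176.03, 176.03], [-82.01, 121.73], [-58.28, 71.71], [-173.87, 95.51], [-174.79, -0.11], [-173.66, 173.66]. Speed limits (degrees/s): [136.94, 136.94, 172.46, 180, 180, 180].

### API

Orientations are given as a 3x3 rotation matrix whose columns are the frame's x, y, z axes.
In Python, from rig import robot gives the robot as it stands. Calls block until the motion is done:
- robot.goto(position, orientation): joint-space move of the TCP to a pose.
- robot.servo_line(position, ori=None, speed=0.15): straight line of the TCP; ori=None keeps the orientation; speed is the mean speed in m/s.
- robot.movej(angles): joint-space move.
- robot.move_gripper(opening): opening from 0.0 (shut) to 1.0 (fully open); the grip force is fixed at half the most; returns when the fingers have stopped.
- robot.dwell(seconds).
- robot.ik(position, orientation): joint angles nearest the present ones, or None.
- robot.grab_frame(name): name is "scene" or "top"; returns (picture, depth): 420x560x3 uint8, red, green, blue; 420x560 float32, m along the optical axis (not along the pixel's ray), 0 where there is no reading.
- robot.camera_info(name): a dict with "vfov" (degrees; the focal length in pixels is half the picture's height over the tangent of half this angle, whatever the lens; pixels are square), "cx", "cy" (the principal point, pixels), "view" (4x4, takes a point from world to camera coordinates). Camera axes: x right, y down, z forward; pixel columns grow to the right and rows downward; lengths in m; the calibration is good to about 2 mm. A picture is of the moment at which its call begins. camera_info takes no time and is no camera call.
A pose or a line that the arm cannot do raises robot.Unreachable and nothing moves.
- robot.job_done(): hands the job in, once; it reports no verdict.
Readings, each from a call of its own:
- robot.read_t(): time.
- robot.read_qpos(): joint angles.
- robot.read_qvel(): joint speeds.
- robot.read_effort(): joint torques, N m.
- robot.read_position(): TCP position.
- robot.read_tcp_rot(): TCP orientation.
- robot.read_force(): force on the tool from outside, world axes, zero at the start.
- robot.read_ft_torque(): the same for the moment, N m.
- robot.read_grip_width(): opening from 0.0 (shut) to 1.0 (fully open).
Only numpy, scipy, OpenCV 4.12 (cv2) and the standard library are available. Lean on these libraries where they do the work, as an engineer would, in place of code of your own. Each camera call takes 0.05 s, during which the arm holds its last target.

### The job

Take the blue tote out of the grey one it is nested in, turn it end for end, and stack it on the grey tote with the glass jars in it that stands in the steel tray, so that all four of its feet drop into the notches in that tote's shoulders and it sits level and fully home. Where exactly the notches are you must feel: set the tote down gently, slide it lengthwise under a light hand until it drops in, then let go. Never drop the tote on the stack or press on it with more than about 3 kg, let nothing come down on the jars, and leave the nesting grey tote and the hand tools where they are.

Things in the scene. Friction and masses are not known exactly. Their poses are not given: they have to be found in the camera images.
- tote_mid (a point): Centre of the blue stack-nest tote, half-way up (33 mm above its feet, 33 mm below its top); z up, x lengthwise to the end with the white label. Its rim, a band 12 mm high around the top with upright outer faces, is 165 mm (x) by 67 mm (y) outside: grip it there from above, across the 67 mm, at mid length. It weighs 0.15 to 0.31 kg and starts nested in the empty grey tote.
- tote_label (a point): White label on the outside of the blue tote's rim at its +x end: a point of the tote 83 mm from its middle, 60 mm above the underside of its feet, with the same axes as tote_mid.
- tote: The blue tote as a whole, 66 mm high; origin at its middle, level with the underside of its feet; axes as tote_mid. Four feet, 8 mm (x) by 6 mm (y) and 6 mm high, stand under its floor at x = +51 and -19 mm, y = +19 and -19 mm. The floor's underside is 124 mm (x) by 46 mm (y); the walls lean outwards.
- under_tote: Empty grey tote (0.30 kg) in which the blue one is nested, loose on the bench; origin at its middle under its feet, x to its white label. The nested blue tote has its label the same way and its rim 26 mm above this rim, with a millimetre or so to spare sideways: lift it straight up. This one must stay upright and in its place.
- shoulder (a point): Example, in the empty grey tote, of the shoulders all three totes have inside: four, 12 mm below the rim, along the long walls, each 32 mm long (x), middles at x = -51 and +19 mm from the tote's middle, reaching in to 14 mm from its centre line. In each one's middle is a notch 11 mm long (x), 5 mm deep, open inwards. This point: middle of the top of one, x = 19, y = 20 mm.
- tray: Fixed steel tray 200 mm (x) by 100 mm (y), lip 12 mm high; origin at the middle of its underside, floor 3 mm above. The filled grey tote (0.30 kg, same make) stands loose in it, label to the tray's +x, rim 69 mm above the origin. That tote is not measured: it is up to 11 mm off the tray's middle along x, 2 mm along y, 2 degrees askew.
- tray_floor (a point): Middle of the tray's floor, 3 mm above its underside. With the blue tote's label to the tray's -x its feet meet the filled tote's shoulders: tote_mid is 87 mm above this point with feet on top of them, 82 mm with all feet in the notches. On the shoulders it can slide about 12 mm lengthwise, 4 mm sideways, either way off the filled tote's middle before walls touch. Label to +x, it would nest onto the jars.
- jar_a: Small glass jar with a black lid, 20 mm across and 32 mm high, standing loose in the grey tote in the tray; origin under its middle.
- jar_b: The second such jar, in the same tote nearer its label end; origin under its middle.
- pliers: Pliers with green grips, 140 mm long, lying on the bench; origin at the joint. Bystander.
- caliper: Steel caliper, 190 mm long, lying on the bench; origin at its middle. Bystander.
- rule: Aluminium rule, 310 mm by 24 mm by 4 mm, lying on the bench; origin at its middle. Bystander.
- mandrel: Tapered steel ring mandrel, 300 mm long, lying on the bench; origin at its middle. Bystander.
Not all that is in view belongs to the job. There is more than one size of the tote; the job needs the largest.

How it is judged (in metres and radians):
At the end, for the whole second after the job is handed in: Blue tote stacked on the grey tote in the tray: label end to the tray's -x, middle within 25 mm of the tray's in plan, tote_mid 82 to 87.2 mm above the tray's underside, level within 0.03 rad, at rest; jars upright within 0.2 rad; empty grey tote upright within 0.05 rad, within 30 mm of its start (z of tote_mid in the frame of tray between 0.082 and 0.0872 m and angle between tote_mid's own z axis and vertical below 0.03 rad and x of tote_label in the frame of tray below -0.05 m and horizontal distance between tote_mid and tray below 0.025 m and linear speed of tote below 0.02 m/s and angle between each of jar_a, jar_b's own z axis and vertical below 0.2 rad and angle between under_tote's own z axis and vertical below 0.05 rad and distance of under_tote from where it was at the start of the episode below 0.03 m); the robot touches nothing.
It fails at once if the stack is pressed or dropped on the tray with over 40 N (contact force between tray and anything else above 40 N).
It fails at once if the tote or the robot touches a jar (over 1 N) (contact force between any of jar_a, jar_b and tote above 1 N or contact force between any of jar_a, jar_b and the arm above 1 N or contact force between any of jar_a, jar_b and the fingers above 1 N).
It fails at once if a hand tool is pushed over 20 mm from its place (distance of any of pliers, caliper, rule, mandrel from where it was at the start of the episode above 0.02 m).
It also fails if it takes over 51 s, if anything falls off the work surface, if the arm or the gripper's body presses on something with over 40 N, if the wrist force passes 120 N, or if a joint passes its speed limit or range.

## Working session

There is one attempt and no reset: what is moved stays moved. The work goes in short steps, each a Python script; the robot and the scene stay as the last script left them, time stands still between calls to the robot, and variables do not carry over. Pictures are saved under pics/ and viewed, and the job is handed in when it is done.

```bash
ls; mkdir -p pics; python3 - <<'E'
from rig import robot
import cv2, numpy as np
print(robot.read_t(), robot.read_force(), robot.read_position())
for n in ("scene","top"):
    im,d=robot.grab_frame(n); np.savez(f"f0_{n}.npz",im=im,d=d)
    ci=robot.camera_info(n); print(n,ci)
    cv2.imwrite(f"pics/{n}0.png",cv2.cvtColor(im,cv2.COLOR_RGB2BGR))
    print((d==0).mean(), np.percentile(d[d>0],[1,50,99]))
E
```

```text
pics
0.0 [-0.19055648 -0.58363348  0.310726  ] [0.16674958 0.6535804  0.22563035]
scene {'vfov': 52.54233755366363, 'cx': 285.2971378851451, 'cy': 207.70602114203797, 'view': array([[ 0.79658679,  0.60443955, -0.01011475, -0.41780093],
       [ 0.45715795, -0.61326443, -0.64413768, -0.1878139 ],
       [-0.39554531,  0.50848753, -0.76484269,  1.3649638 ],
       [ 0.        ,  0.        ,  0.        ,  1.        ]])}
0.004102891156462585 [0.82058649 1.25314617 3.26980988]
top {'vfov': 46.66630974372697, 'cx': 282.8183798828762, 'cy': 199.270940643621, 'view': array([[ 0.02886019, -0.99957519, -0.00406609, -0.02360764],
       [-0.99124358, -0.02809479, -0.12902269,  0.5402997 ],
       [ 0.12885364,  0.0077541 , -0.99163331,  1.20690881],
       [ 0.        ,  0.        ,  0.        ,  1.        ]])}
0.0041964285714285714 [1.0963629  1.26066279 2.14756703]
```

View pics/scene0.png

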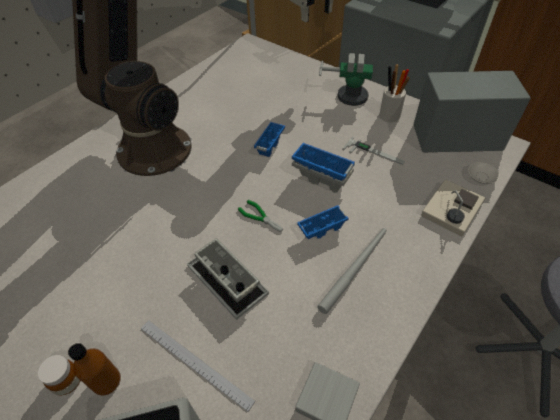

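View pics/top0.png

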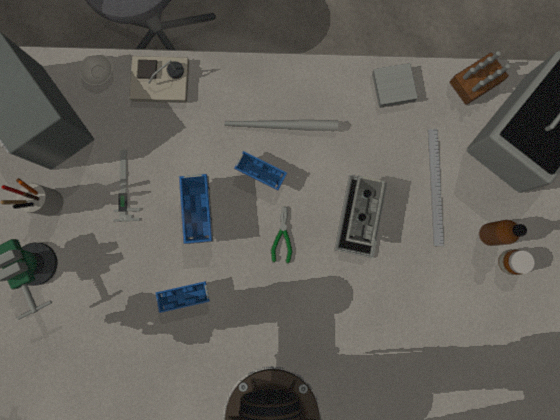

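Three blue totes are in the top view, at (196,209), (260,170) and (182,297). The first looks largest. I'll enlarge it and the tray to confirm.

```bash
python3 - <<'E'
import cv2, numpy as np
t=cv2.imread("pics/top0.png"); s=cv2.imread("pics/scene0.png")
a=cv2.resize(t[140:320,140:300],None,fx=3.3,fy=3.3,interpolation=cv2.INTER_CUBIC)
cv2.imwrite("pics/c1.png",a)
cv2.imwrite("pics/c2.png",cv2.resize(t[165:265,325:395],None,fx=6,fy=6,interpolation=cv2.INTER_CUBIC))
cv2.imwrite("pics/c3.png",cv2.resize(s[110:240,240:410],None,fx=4.5,fy=4.5,interpolation=cv2.INTER_CUBIC))
cv2.imwrite("pics/c4.png",cv2.resize(s[225:325,175:280],None,fx=6,fy=6,interpolation=cv2.INTER_CUBIC)[:600])
E
```

```text
(no output)
```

View pics/c1.png

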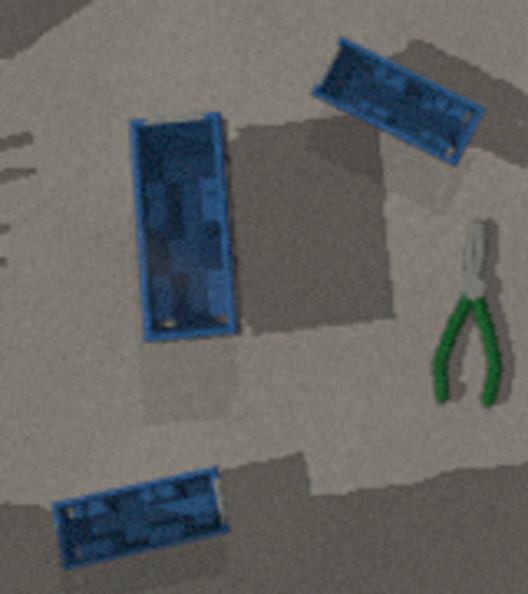

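View pics/c2.png

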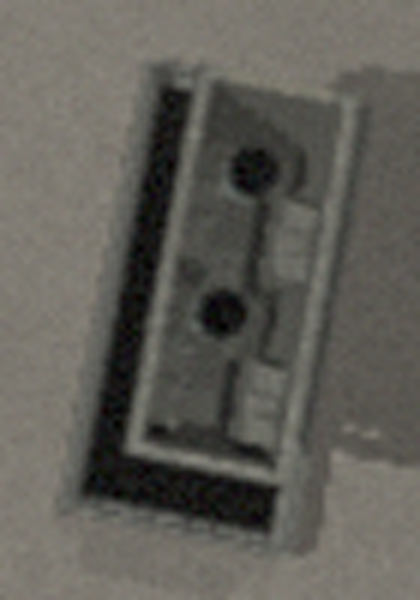

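View pics/c3.png

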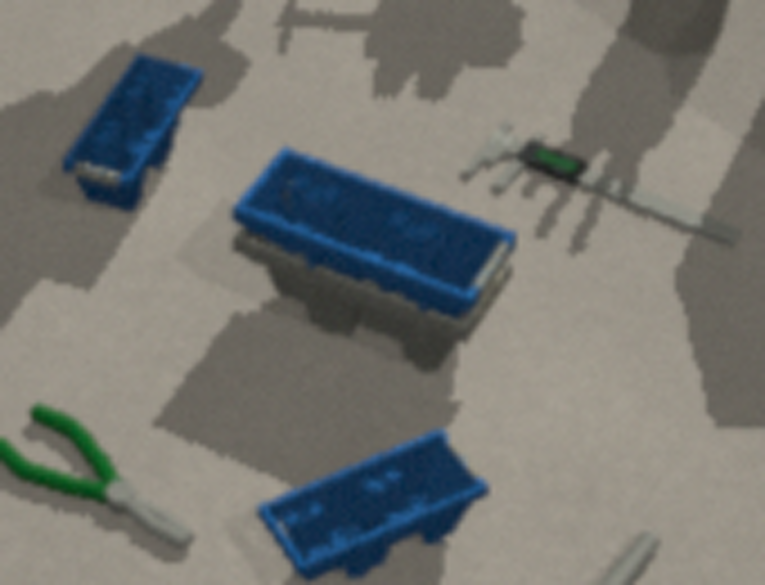

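View pics/c4.png

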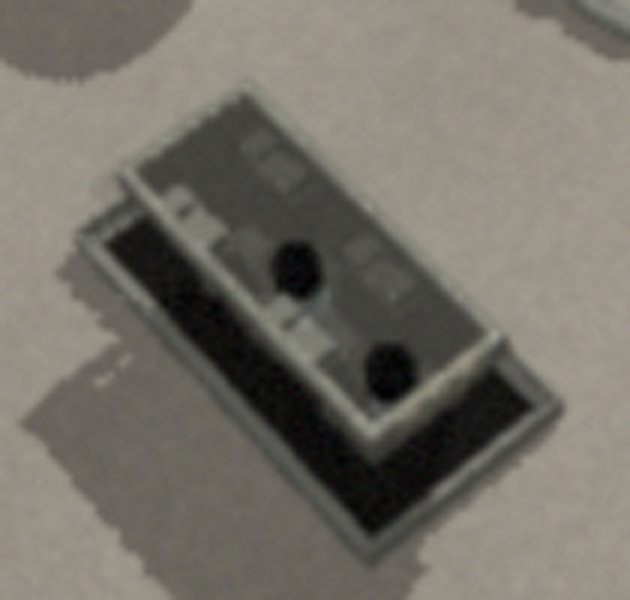

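Top crop: the tote at (196,209) is the big one. It is the only one with a grey tote under its rim, and in the scene crop its white label faces the +x (far) end. The blue totes at (260,170) and (182,297) are smaller and stand alone. The filled tote (360,215) has its shoulders at +19/−51 mm and its white end showing that its label also points to +x. Next I'll measure from depth and masks.

```bash
cat > h.py <<'E'
import numpy as np, cv2
from rig import robot
def cloud(n,d):
    ci=robot.camera_info(n); h,w=d.shape
    f=h/2/np.tan(np.radians(ci["vfov"]/2))
    u,v=np.meshgrid(np.arange(w),np.arange(h))
    P=np.stack([(u-ci["cx"])/f*d,(v-ci["cy"])/f*d,d],-1)
    V=ci["view"]; return (P-V[:3,3])@V[:3,:3]
def plane(n,uv,z):
    ci=robot.camera_info(n); f=210/np.tan(np.radians(ci["vfov"]/2))
    V=ci["view"];R=V[:3,:3];C=-R.T@V[:3,3]
    uv=np.atleast_2d(uv).astype(float)
    r=np.c_[(uv[:,0]-ci["cx"])/f,(uv[:,1]-ci["cy"])/f,np.ones(len(uv))]@R
    return C+r*((z-C[2])/r[:,2])[:,None]
def proj(n,P):
    ci=robot.camera_info(n); f=210/np.tan(np.radians(ci["vfov"]/2))
    p=np.atleast_2d(P)@ci["view"][:3,:3].T+ci["view"][:3,3]
    return np.c_[p[:,0]/p[:,2]*f+ci["cx"],p[:,1]/p[:,2]*f+ci["cy"]]
def rect(X):
    (c,(a,b),t)=cv2.minAreaRect(X.astype(np.float32))
    bx=cv2.boxPoints((c,(a,b),t)); e=[bx[1]-bx[0],bx[2]-bx[1]]
    e=max(e,key=np.linalg.norm); 
    if e[0]<0:e=-e
    return np.array(c),sorted((a,b)),np.degrees(np.arctan2(e[1],e[0]))
E
python3 - <<'E'
from h import *
for n in ("top","scene"):
    z=np.load(f"f0_{n}.npz"); im,d=z["im"],z["d"]; P=cloud(n,d)
    hsv=cv2.cvtColor(im,cv2.COLOR_RGB2HSV)
    b=cv2.inRange(hsv,(100,120,40),(125,255,255))
    print(n,"bench z",np.median(P[...,2][(P[...,0]>.3)&(P[...,0]<.8)&(abs(P[...,1])<.3)]))
    nn,l,st,ce=cv2.connectedComponentsWithStats(b)
    for i in range(1,nn):
        if st[i,4]<100: continue
        m=(l==i)&(d>0); Q=P[m]; t=np.percentile(Q[:,2],[5,50,90,98])
        print(ce[i],st[i,4],"z",t.round(3))
        if st[i,4]>1000:
            vv,uu=np.nonzero(l==i); print("  ray rect z.092",rect(plane(n,np.c_[uu,vv],.092)[:,:2]))
            k=Q[:,2]>.084; print("  depth rect",k.sum(),rect(Q[k][:,:2]))
    # filled tote
    reg=(P[...,1]<-.05)&(P[...,1]>-.35)&(P[...,0]>.3)&(P[...,0]<.7)&(P[...,2]>.06)&(P[...,2]<.08)
    Q=P[reg]; print("filled rim",len(Q),np.median(Q[:,2]),rect(Q[:,:2]))
    u8=reg.astype(np.uint8)*255; cv2.imwrite(f"pics/m_{n}.png",u8)
    reg=(P[...,1]<-.05)&(P[...,1]>-.35)&(P[...,0]>.3)&(P[...,0]<.7)&(P[...,2]>.008)&(P[...,2]<.018)
    Q=P[reg]; print("lip",len(Q),rect(Q[:,:2]))
E
```

```text
top bench z 5.266246633251451e-05
[260.45861298 170.28299776] 894 z [0.003 0.031 0.049 0.053]
[195.57960982 207.27249843] 1589 z [0.032 0.073 0.091 0.094]
  ray rect z.092 (array([0.50597602, 0.20378624]), [0.0665951743721962, 0.1636071801185608], np.float32(6.98317))
  depth rect 410 (array([0.50597775, 0.20444043]), [0.06583474576473236, 0.16386793553829193], np.float32(7.025785))
[181.62982273 296.58394161] 959 z [0.004 0.032 0.049 0.053]
filled rim 522 0.0671231333616463 (array([ 0.51554996, -0.21224281]), [0.06798439472913742, 0.16604143381118774], np.float32(-10.267479))
lip 533 (array([ 0.45996392, -0.18335213]), [0.16073673963546753, 0.3035801947116852], np.float32(-4.91339))
scene bench z 0.0015487455347047918
[269.31288344 137.86707566] 489 z [0.01  0.038 0.05  0.052]
[321.72227152 161.07364685] 1127 z [0.051 0.079 0.092 0.094]
  ray rect z.092 (array([0.50846541, 0.18914548]), [0.08331531286239624, 0.16496439278125763], np.float32(6.719669))
  depth rect 387 (array([0.50732297, 0.19787383]), [0.06917811185121536, 0.16315744817256927], np.float32(7.418842))
[322.34584755 222.31968146] 879 z [0.01  0.038 0.051 0.053]
filled rim 689 0.06863867463028599 (array([ 0.51625699, -0.21836315]), [0.06868001818656921, 0.16865983605384827], np.float32(-10.281487))
lip 396 (array([ 0.47280055, -0.20088002]), [0.14606361091136932, 0.2956591546535492], np.float32(-25.14429))
```

```bash
cat >> h.py <<'E'
def R(yaw):  # tool down, jaw axis (tool y) = tote y for tote yaw (deg)
    s,c=np.sin(np.radians(yaw)),np.cos(np.radians(yaw))
    z=np.array([0,0,-1.]); y=np.array([-s,c,0]); x=np.cross(y,z)
    return np.c_[x,y,z]
E
python3 - <<'E'
from h import *
print(robot.read_tcp_rot().round(3))
for yaw in (7.1,187.1):
  for p in ([.5065,.202,.2],[.5065,.202,.07]): print(yaw,p,np.round(robot.ik(p,R(yaw)),1))
for yaw in (-10.3,169.7):
  for p in ([.516,-.215,.2],[.516,-.215,.1]): print(yaw,p,np.round(robot.ik(p,R(yaw)),1))
# tray lip & rim residual
for n in ("top","scene"):
    z=np.load(f"f0_{n}.npz"); P=cloud(n,z["d"])
    Q=P[(P[...,2]>.007)&(P[...,2]<.02)]
    a=np.radians(-10.3); L=(Q[:,:2]-[.516,-.215])@np.array([[np.cos(a),-np.sin(a)],[np.sin(a),np.cos(a)]])
    k=(abs(L[:,0])<.125)&(abs(L[:,1])<.07); print(n,k.sum(),rect(Q[k][:,:2]))
E
```

```text
[[ 0.969 -0.247 -0.   ]
 [-0.247 -0.969 -0.001]
 [ 0.     0.001 -1.   ]]
7.1 [0.5065, 0.202, 0.2] [  42.3    9.5  -18.     0.   -62.5 -125.2]
7.1 [0.5065, 0.202, 0.07] [  42.3   17.4  -27.1    0.   -45.5 -125.2]
187.1 [0.5065, 0.202, 0.2] [ 42.3   9.5 -18.    0.  -62.5  54.8]
187.1 [0.5065, 0.202, 0.07] [ 42.3  17.4 -27.1   0.  -45.5  54.8]
-10.3 [0.516, -0.215, 0.2] [ -2.6  10.8 -16.4   0.  -62.8 -97.7]
-10.3 [0.516, -0.215, 0.1] [ -2.6  16.4 -23.6   0.  -50.  -97.7]
169.7 [0.516, -0.215, 0.2] [ -2.6  10.8 -16.4   0.  -62.8  82.3]
169.7 [0.516, -0.215, 0.1] [ -2.6  16.4 -23.6   0.  -50.   82.3]
top 607 (array([ 0.51627016, -0.20525683]), [0.11424953490495682, 0.21688298881053925], np.float32(-10.351617))
scene 477 (array([ 0.50823104, -0.21759737]), [0.10020983964204788, 0.2016095370054245], np.float32(-9.945352))
```

```bash
python3 - <<'E'
from h import *
robot.goto([.5065,.201,.16],R(7.1)); robot.move_gripper(1.0)
print(robot.read_t(),robot.read_position(),robot.read_force(),robot.read_qpos())
for n in ("scene","top"):
    im,d=robot.grab_frame(n); np.savez(f"f1_{n}.npz",im=im,d=d)
    # project finger tip expectation: tips at tool y +-44mm
    y=R(7.1)[:,1]; c=robot.read_position()
    u=proj(n,[c,c+.044*y,c-.044*y]); print(n,u.round(1))
    o=im[...,::-1].copy()
    x0,y0=np.maximum(u[0].astype(int)-80,0); k=o[y0:y0+150,x0:x0+160]
    k=cv2.resize(k,None,fx=4,fy=4,interpolation=cv2.INTER_CUBIC)
    for p in u: cv2.circle(k,tuple(int(v) for v in (p-[x0,y0])*4),3,(0,0,255),-1)
    cv2.imwrite(f"pics/{n}1.png",k)
E
```

```text
2.3667 [0.50642953 0.20152151 0.1599802 ] [-0.57762874  0.78490604 -0.0977558 ] [ 4.23026327e+01  1.15024798e+01 -2.11745496e+01  9.50277857e-04
 -5.73234319e+01 -1.25141456e+02]
scene [[324.6 139.7]
 [331.8 130.5]
 [317.1 149.4]]
top [[190.7 204.5]
 [171.6 206.3]
 [209.9 202.7]]
```

View pics/scene1.png

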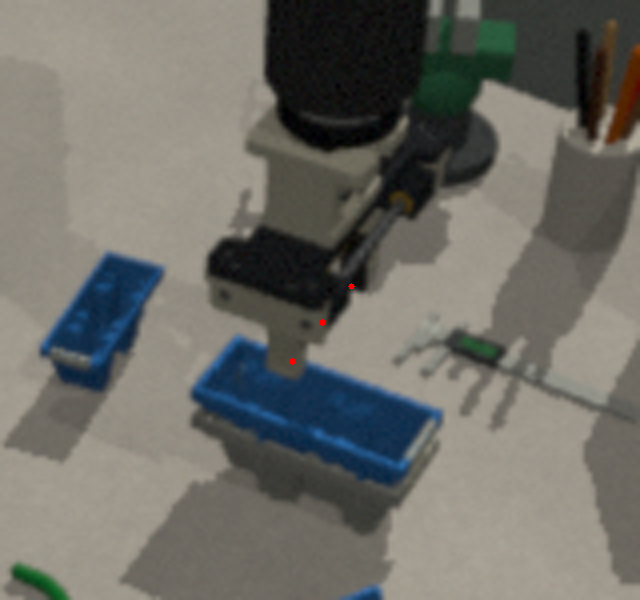

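View pics/top1.png

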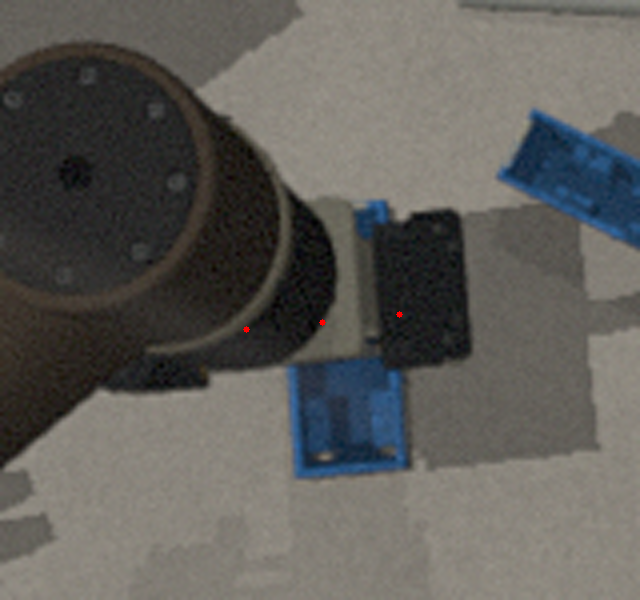

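The near finger's tip sits at about (285,373) in the scene crop, where its model puts it, so the scene camera agrees with the arm. I'll check that numerically, since the two views differ by 6 mm in y.

```bash
python3 - <<'E'
from h import *
c=robot.read_position(); r=R(7.1)
for n in ("scene","top"):
    z=np.load(f"f1_{n}.npz"); P=cloud(n,z["d"])
    L=(P-c)@r; L[...,2]*=1
    # tool coords, z + = below tcp; finger region
    m=(L[...,2]<-.002)&(L[...,2]>-.12)&(abs(L[...,0])<.06)&(abs(L[...,1])<.12)
    for lo,hi in ((-.02,-.002),(-.04,-.02),(-.06,-.04),(-.1,-.06)):
        k=m&(L[...,2]>lo)&(L[...,2]<=hi); 
        if k.sum()>5: print(n,lo,hi,k.sum(),"x",np.percentile(L[k][:,0],[3,50,97]).round(4),"y",np.percentile(L[k][:,1],[3,50,97]).round(4))
E
```

```text
scene -0.02 -0.002 78 x [-0.0119 -0.0058  0.0094] y [-0.0628 -0.0564  0.0517]
scene -0.04 -0.02 70 x [-0.0116 -0.0025  0.0096] y [-0.0657 -0.0608  0.0545]
scene -0.06 -0.04 29 x [-0.0108 -0.0046  0.0058] y [-0.0683  0.0433  0.0512]
scene -0.1 -0.06 555 x [-0.0391 -0.0264  0.0337] y [-0.0974 -0.0665  0.079 ]
top -0.1 -0.06 281 x [-0.0361  0.0315  0.0389] y [-0.0814 -0.0378  0.0837]
```

```bash
python3 - <<'E'
from h import *
robot.servo_line([.507,.199,.10],R(7.1),speed=.12)
print(robot.read_force())
robot.servo_line([.507,.199,.070],speed=.06)
print(robot.read_t(),robot.read_position(),robot.read_force())
robot.move_gripper(.70); print("w",robot.read_grip_width(),robot.read_force())
robot.dwell(.1); print("F",robot.read_force(),robot.read_ft_torque())
im,d=robot.grab_frame("scene"); np.savez("f2.npz",im=im,d=d)
cv2.imwrite("pics/s2.png",cv2.resize(im[100:225,260:400,::-1],None,fx=4,fy=4,interpolation=cv2.INTER_CUBIC))
E
```

```text
[ 0.4863688 -0.7592028  0.5438309]
3.7667 [0.50703102 0.19894909 0.06983471] [0.15231166 0.50823711 0.04107575]
w 0.759318301649921 [-0.23049278  2.19441336  2.3521935 ]
F [0.12866402 2.90997275 3.2415925 ] [1.20427063 0.15248484 0.03836736]
```

View pics/s2.png

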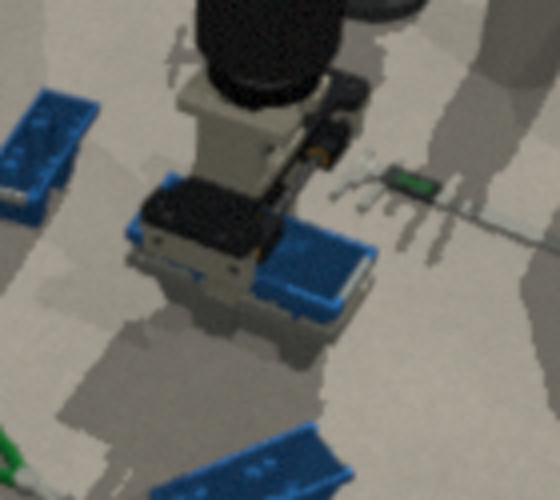

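The grip width of 66.8 mm matches the 67 mm rim. The crop shows the fingers on the blue rim at mid length. Lifting straight up now.

```bash
python3 - <<'E'
from h import *
p=robot.read_position(); print(p)
for z in (.085,.105,.125):
    robot.servo_line([.507,.199,z],speed=.06); print(robot.read_force().round(2))
robot.servo_line([.507,.199,.21],speed=.12); robot.dwell(.2)
print(robot.read_t(),robot.read_position(),robot.read_force(),robot.read_ft_torque(),robot.read_grip_width())
for n in ("scene","top"):
    im,d=robot.grab_frame(n); np.savez(f"f3_{n}.npz",im=im,d=d)
    P=cloud(n,d)
    print(n)
    Q=P[(abs(P[...,0]-.507)<.12)&(abs(P[...,1]-.199)<.07)&(P[...,2]>.055)&(P[...,2]<.078)]; 
    if len(Q)>10: print(" grey rim",len(Q),np.median(Q[:,2]),rect(Q[:,:2]))
    hsv=cv2.cvtColor(im,cv2.COLOR_RGB2HSV); b=cv2.inRange(hsv,(100,120,40),(125,255,255))>0
    Q=P[b&(P[...,2]>.215)&(P[...,2]<.24)]; print(" blue rim",len(Q),np.percentile(Q[:,2],[5,50,95]),rect(Q[:,:2]))
    # rim plane tilt
    Q=P[b&(P[...,2]>.15)]; print(np.percentile(Q[:,2],[1,99]))
im=np.load("f3_scene.npz")["im"]
cv2.imwrite("pics/s3.png",cv2.resize(im[60:220,240:420,::-1],None,fx=3.7,fy=3.7,interpolation=cv2.INTER_CUBIC))
E
```

```text
[0.50743221 0.19954107 0.0704426 ]
[-0.53  0.1  -3.5 ]
[ 1.12 -0.64 -2.03]
[-0.97 -0.16 -2.93]
6.825 [0.50666999 0.19875822 0.20912267] [-0.50479324 -0.60231877 -3.05507453] [ 0.05593833 -0.14136501  0.06010993] 0.7606267315838044
scene
 grey rim 592 0.06332251922955909 (array([0.50662589, 0.19780028]), [0.07314436882734299, 0.16615742444992065], np.float32(7.5394125))
 blue rim 372 [0.21622109 0.22466283 0.23264488] (array([0.50737941, 0.19458568]), [0.06942015141248703, 0.16396525502204895], np.float32(7.214585))
[0.17420213 0.2842352 ]
top
 grey rim 167 0.06460103271925759 (array([0.45777422, 0.19796969]), [0.06568238139152527, 0.06859396398067474], np.float32(6.8056574))
 blue rim 444 [0.21615334 0.22680561 0.23300745] (array([0.50523919, 0.2003696 ]), [0.06538137793540955, 0.16400940716266632], np.float32(6.546865))
[0.16950221 0.3832497 ]
```

View pics/s3.png

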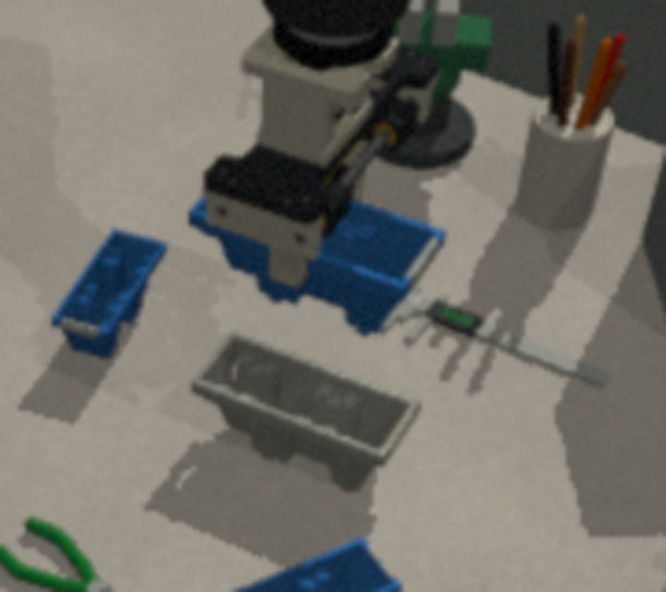

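Lifted cleanly at about 3 N. The crop shows the label at its +x end and the grey tote still in place. Next: turn and carry to above the filled tote.

```bash
cat >> h.py <<'E'
def F(n=6,dt=.02):
    a=[]
    for _ in range(n): a.append(robot.read_force()); robot.dwell(dt)
    return np.mean(a,0)
E
python3 - <<'E'
from h import *
p=[.522,-.218,.21]
print(np.round(robot.ik(p,R(169.7)),1))
robot.goto(p,R(169.7)); print(robot.read_t(),robot.read_qpos().round(1))
robot.servo_line([.522,-.218,.15],speed=.08); robot.dwell(.2)
print(robot.read_t(),robot.read_position(),F(),robot.read_ft_torque(),robot.read_grip_width())
for n in ("scene","top"):
    im,d=robot.grab_frame(n); np.savez(f"f4_{n}.npz",im=im,d=d); P=cloud(n,d)
    hsv=cv2.cvtColor(im,cv2.COLOR_RGB2HSV); b=cv2.inRange(hsv,(100,120,40),(125,255,255))>0
    b&=(P[...,1]<-.1)
    Q=P[b&(P[...,2]>.158)&(P[...,2]<.175)]; print(n,"blue",len(Q),np.percentile(Q[:,2],[5,50,95]),rect(Q[:,:2]))
    Q=P[(abs(P[...,0]-.516)<.12)&(abs(P[...,1]+.217)<.08)&(P[...,2]>.06)&(P[...,2]<.076)]; print("grey",len(Q),rect(Q[:,:2]))
    u=(175,190) if n=="scene" else (320,150)
    cv2.imwrite(f"pics/{n}4.png",cv2.resize(im[u[1]:u[1]+140,u[0]:u[0]+120,::-1] ,None,fx=4.2,fy=4.2,interpolation=cv2.INTER_CUBIC))
E
```

```text
[ -2.8  11.  -14.8   0.  -64.3  82.5]
9.9583 [ -2.8  11.  -14.8   0.  -64.3  82.5]
11.0583 [ 0.52231414 -0.21801972  0.15056563] [-0.34621261  0.07095811 -2.60693973] [-0.0487684   0.03741109 -0.00903826] 0.7612729918882422
scene blue 578 [0.15902023 0.16651334 0.17439069] (array([ 0.52764088, -0.22128509]), [0.06823740899562836, 0.15947121381759644], np.float32(-11.84151))
grey 364 (array([ 0.52266353, -0.2198101 ]), [0.06747536361217499, 0.15496987104415894], np.float32(-10.193018))
top blue 199 [0.15890923 0.16902393 0.17399541] (array([ 0.47046149, -0.20477189]), [0.05773558095097542, 0.06749898940324783], np.float32(80.68533))
grey 156 (array([ 0.46753436, -0.20358118]), [0.06765937805175781, 0.06922723352909088], np.float32(-10.453005))
```

View pics/scene4.png

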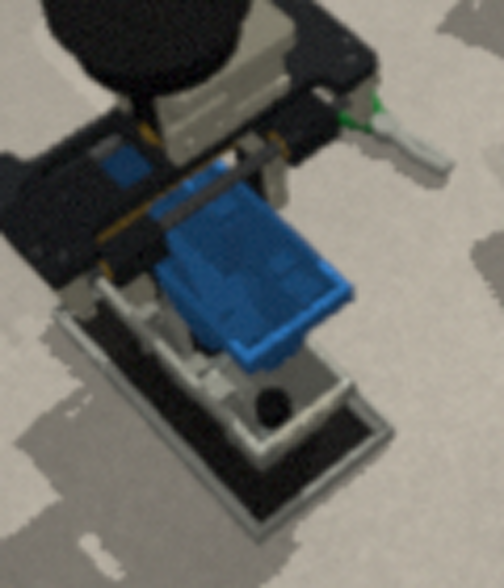

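View pics/top4.png

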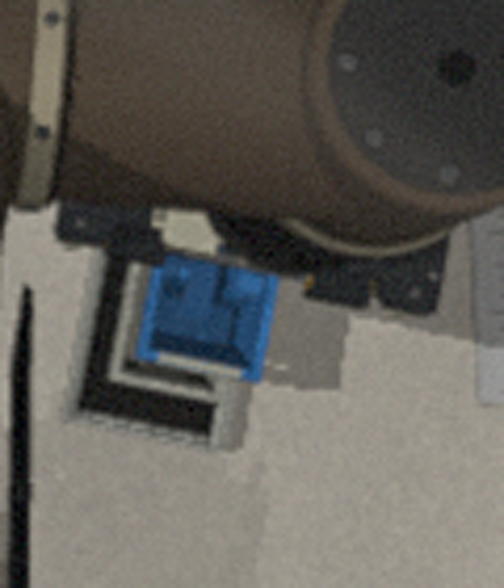

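The blue tote's label now faces −x (the white strip at (205,362) in the top crop), and both views put it within 0.7 mm sideways of the filled tote. Now comparing the ends for the lengthwise offset.

```bash
python3 - <<'E'
from h import *
a=np.radians(-10.28); l=np.array([np.cos(a),np.sin(a)])
for n in ("scene","top"):
    z=np.load(f"f4_{n}.npz"); im,d=z["im"],z["d"]; P=cloud(n,d)
    hsv=cv2.cvtColor(im,cv2.COLOR_RGB2HSV); b=cv2.inRange(hsv,(100,120,40),(125,255,255))>0
    reg=(abs(P[...,0]-.516)<.13)&(abs(P[...,1]+.217)<.08)
    B=P[reg&(P[...,2]>.158)&(P[...,2]<.176)&(b|(n=="top"))][:,:2]@l; G=P[reg&(P[...,2]>.06)&(P[...,2]<.074)][:,:2]@l
    print(n,"blue",np.percentile(B,[0,1,99,100]).round(4),"grey",np.percentile(G,[0,1,99,100]).round(4))
    z=np.load(f"f0_{n}.npz");P=cloud(n,z["d"]); reg=(abs(P[...,0]-.516)<.13)&(abs(P[...,1]+.217)<.08)
    G=P[reg&(P[...,2]>.06)&(P[...,2]<.074)][:,:2]@l;print("grey0",np.percentile(G,[0,1,99,100]).round(4))
print("tool",robot.read_position()[:2]@l)
E
```

```text
scene blue [0.4788 0.4808 0.6377 0.6383] grey [0.4761 0.4818 0.6307 0.631 ]
grey0 [0.4626 0.4641 0.6305 0.6313]
top blue [0.4688 0.4691 0.5274 0.5288] grey [0.4618 0.462  0.5298 0.5311]
grey0 [0.4621 0.4623 0.6272 0.6282]
tool 0.5525774672322331
```

```bash
cat >> h.py <<'E'
LA=np.radians(-10.28); LL=np.array([np.cos(LA),np.sin(LA),0]); NN=np.array([-np.sin(LA),np.cos(LA),0])
C0=np.array([.52231414,-.21801972,0])-.0071*LL+.0006*NN   # tool xy when aligned lengthwise
def at(s,z): return C0+s*LL+np.array([0,0,z])
E
python3 - <<'E'
from h import *
robot.servo_line(at(.0065,.107),speed=.08); robot.dwell(.2)
f0=F(); print(robot.read_t(),robot.read_position(),f0)
np.save("f0.npy",f0)
z=.107
while z>.098:
    z-=.0005; robot.servo_line(at(.0065,z),speed=.01); f=F(4)-f0
    print(round(z,4),robot.read_position()[2].round(4),f.round(2))
    if f[2]>3: break
print(robot.read_t(),robot.read_ft_torque())
E
```

```text
12.25 [ 0.52205965 -0.21735901  0.1074318 ] [-0.12422203 -0.2880242  -3.10414619]
0.1065 0.1065 [0.2  0.28 0.38]
0.106 0.106 [ 0.18  0.54 -0.01]
0.1055 0.1055 [0.01 0.05 0.09]
0.105 0.105 [0.42 0.37 0.29]
0.1045 0.1045 [0.51 0.05 0.61]
0.104 0.104 [ 0.29 -0.16 -0.02]
0.1035 0.1035 [0.59 0.   0.12]
0.103 0.103 [ 0.03 -0.07  0.43]
0.1025 0.1025 [-0.07  0.25  0.17]
0.102 0.102 [0.71 0.58 0.53]
0.1015 0.1016 [0.46 0.33 0.99]
0.101 0.1014 [-1.12  1.4   6.51]
16.05 [0.45611273 0.4901374  0.00954276]
```

Contact came at TCP z 0.1014, where the feet should meet the shoulder tops. Sliding lengthwise with about 4–6 N of downward force, following in z.

```bash
python3 - <<'E'
from h import *
f0=np.load("f0.npy"); z=.1011; s=.0065
while s>-.007:
    s-=.001; robot.servo_line(at(s,z),speed=.012); f=F(3)-f0; zz=robot.read_position()[2]
    print(round(s,4),round(z,4),zz.round(4),f.round(1))
    if f[2]>9: z+=.0003
    elif f[2]<3.0:
        for _ in range(3):
            z-=.0004; robot.servo_line(at(s,z),speed=.012); f=F(3)-f0
            if f[2]>3: break
        print("   down",round(z,4),robot.read_position()[2].round(4),f.round(1))
        if z<.0994: break
    if abs(f@LL)>6: print("side",f@LL); break
print(robot.read_t(),robot.read_ft_torque())
E
```

```text
0.0055 0.1011 0.1015 [2.1 0.1 6. ]
0.0045 0.1011 0.1016 [3.5 0.5 7.5]
0.0035 0.1011 0.1018 [ 4.2 -0.   8.4]
0.0025 0.1011 0.1019 [5.4 0.4 8. ]
0.0015 0.1011 0.102 [5.5 0.2 8.9]
0.0005 0.1011 0.1021 [ 4.9 -0.2  9.5]
-0.0005 0.1014 0.1023 [4.7 0.1 9.2]
-0.0015 0.1017 0.1025 [ 4.5 -0.2  8.5]
-0.0025 0.1017 0.1026 [4.7 0.  9.1]
-0.0035 0.102 0.1008 [0.7 0.1 1. ]
   down 0.1008 0.1008 [ 0.2  0.6 -0.2]
-0.0045 0.1008 0.1008 [0.1 0.1 0.4]
   down 0.0996 0.0996 [0.6 0.3 0.3]
-0.0055 0.0996 0.0997 [0.3 0.3 0.6]
   down 0.0984 0.0984 [0.7 0.2 1.5]
22.35 [-0.0013765  -0.20702302  0.02670912]
```

```bash
python3 - <<'E'
from h import *
f0=np.load("f0.npy"); z=.0984; s=-.0055
while z>.0945:
    z-=.0004; robot.servo_line(at(s,z),speed=.012); f=F(3)-f0
    print(round(z,4),robot.read_position()[2].round(4),f.round(1))
    if f[2]>4: break
print(robot.read_t(),robot.read_position(),robot.read_ft_torque(),robot.read_grip_width())
for n in ("scene","top"):
    im,d=robot.grab_frame(n); np.savez(f"f5_{n}.npz",im=im,d=d); P=cloud(n,d)
    reg=(abs(P[...,0]-.516)<.13)&(abs(P[...,1]+.217)<.08)
    hsv=cv2.cvtColor(im,cv2.COLOR_RGB2HSV); b=cv2.inRange(hsv,(100,120,40),(125,255,255))>0
    B=P[reg&b&(P[...,2]>.108)&(P[...,2]<.125)]; G=P[reg&(P[...,2]>.058)&(P[...,2]<.074)&~b]
    for nm,X in (("blue",B),("grey",G)):
        q=X@np.c_[LL,NN]; print(n,nm,len(X),"l",np.percentile(q[:,0],[1,99]).round(4),"n",np.percentile(q[:,1],[1,99]).round(4),"z",np.percentile(X[:,2],[5,50,95]).round(4))
    u=(175,190) if n=="scene" else (320,150)
    cv2.imwrite(f"pics/{n}5.png",cv2.resize(im[u[1]:u[1]+140,u[0]:u[0]+120,::-1] ,None,fx=4.2,fy=4.2,interpolation=cv2.INTER_CUBIC))
E
```

```text
0.098 0.098 [0.3 0.1 2. ]
0.0976 0.0976 [0.4 0.5 3.1]
0.0972 0.0972 [0.  0.6 4. ]
23.25 [ 0.50993003 -0.21517565  0.09721182] [ 0.33416128  0.33986629 -0.01862898] 0.7598034597061896
scene blue 458 l [0.5157 0.6253] n [-0.1566 -0.0904] z [0.1089 0.118  0.1239]
scene grey 286 l [0.4821 0.6295] n [-0.1565 -0.0898] z [0.0607 0.0699 0.0734]
top blue 134 l [0.4586 0.5145] n [-0.1501 -0.0844] z [0.109  0.1149 0.1204]
top grey 47 l [0.4617 0.5107] n [-0.1116 -0.0829] z [0.0596 0.0667 0.0715]
```

View pics/scene5.png

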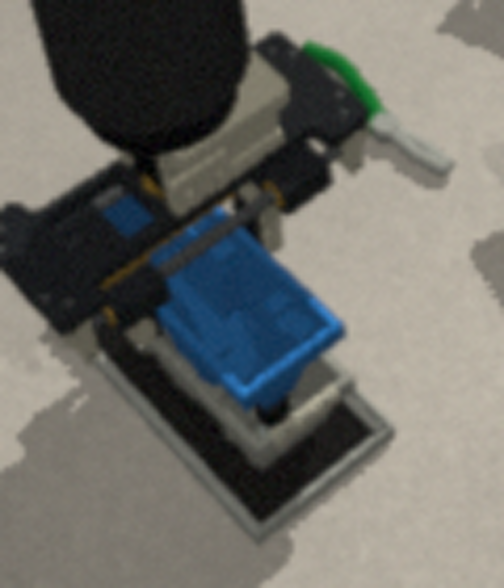

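View pics/top5.png

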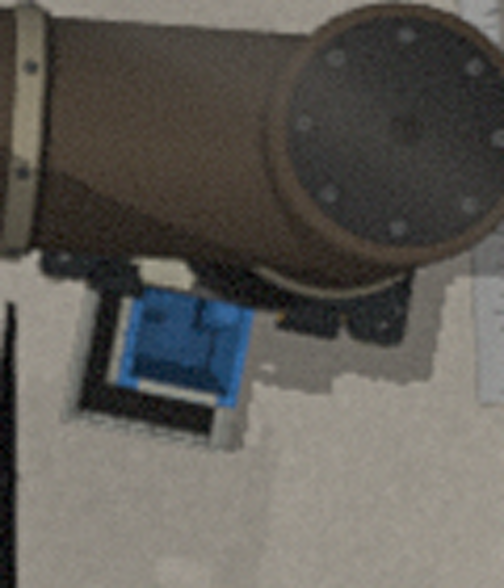

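```bash
python3 - <<'E'
from h import *
# rim tilt: edge points of top rim, per-bin max z along l
for f in ("f4","f5"):
  for n in ("scene","top"):
    z=np.load(f"{f}_{n}.npz"); im,P=z["im"],cloud(n,z["d"])
    hsv=cv2.cvtColor(im,cv2.COLOR_RGB2HSV); b=cv2.inRange(hsv,(100,120,40),(125,255,255))>0
    lo,hi=((.15,.19) if f=="f4" else (.09,.14))
    X=P[(abs(P[...,0]-.516)<.13)&(abs(P[...,1]+.217)<.08)&b&(P[...,2]>lo)&(P[...,2]<hi)]; l=X@LL
    print(f,n,[(round(a,3),np.percentile(X[(l>a)&(l<a+.015),2],90).round(4)) for a in np.arange(.455,.64,.015) if ((l>a)&(l<a+.015)).sum()>8])
E
```

```text
f4 scene [(np.float64(0.47), np.float64(0.1628)), (np.float64(0.515), np.float64(0.1662)), (np.float64(0.53), np.float64(0.1702)), (np.float64(0.545), np.float64(0.1705)), (np.float64(0.56), np.float64(0.1744)), (np.float64(0.575), np.float64(0.1748)), (np.float64(0.59), np.float64(0.174)), (np.float64(0.605), np.float64(0.1737)), (np.float64(0.62), np.float64(0.1748)), (np.float64(0.635), np.float64(0.1747))]
f4 top [(np.float64(0.47), np.float64(0.1731)), (np.float64(0.485), np.float64(0.1732)), (np.float64(0.5), np.float64(0.1734)), (np.float64(0.515), np.float64(0.17))]
f5 scene [(np.float64(0.455), np.float64(0.1057)), (np.float64(0.47), np.float64(0.1021)), (np.float64(0.5), np.float64(0.1084)), (np.float64(0.515), np.float64(0.1177)), (np.float64(0.53), np.float64(0.1152)), (np.float64(0.545), np.float64(0.1218)), (np.float64(0.56), np.float64(0.1226)), (np.float64(0.575), np.float64(0.1219)), (np.float64(0.59), np.float64(0.1223)), (np.float64(0.605), np.float64(0.124)), (np.float64(0.62), np.float64(0.1239))]
f5 top [(np.float64(0.455), np.float64(0.1172)), (np.float64(0.47), np.float64(0.1172)), (np.float64(0.485), np.float64(0.1183)), (np.float64(0.5), np.float64(0.1182))]
```

The drop is partial. Rim heights show the blue tote pitched about 2° in the pads, with its label end low (0.117 against 0.123). That places its label-end feet in notches while the tool has run past. I'll move back lengthwise to level it, still under a light hand.

```bash
python3 - <<'E'
from h import *
f0=np.load("f0.npy"); z=.0974; s=-.0055
while s<-.0005:
    s+=.001; robot.servo_line(at(s,z),speed=.012); f=F(3)-f0; zz=robot.read_position()[2]
    print(round(s,4),round(z,4),zz.round(4),f.round(1),"l",(f@LL).round(1))
    if f[2]>7: z+=.0003
    elif f[2]<2.5:
        for _ in range(2):
            z-=.0003; robot.servo_line(at(s,z),speed=.012); f=F(3)-f0
            if f[2]>2.5: break
        print("   down",round(z,4),robot.read_position()[2].round(4),f.round(1))
    if abs(f@LL)>8 or z<.0955: print("stop"); break
print(robot.read_t(),robot.read_ft_torque())
for n in ("scene","top"):
    im,d=robot.grab_frame(n); P=cloud(n,d)
    hsv=cv2.cvtColor(im,cv2.COLOR_RGB2HSV); b=cv2.inRange(hsv,(100,120,40),(125,255,255))>0
    X=P[(abs(P[...,0]-.516)<.13)&(abs(P[...,1]+.217)<.08)&b&(P[...,2]>.09)&(P[...,2]<.14)]; l=X@LL
    print(n,[(round(float(a),3),float(np.percentile(X[(l>a)&(l<a+.015),2],90).round(4))) for a in np.arange(.455,.64,.015) if ((l>a)&(l<a+.015)).sum()>8])
    k=X[:,2]>.109; print(np.percentile(l[k],[1,99]).round(4))
E
```

```text
-0.0045 0.0974 0.0974 [-0.7  1.   4.7] l -0.9
-0.0035 0.0974 0.0973 [-0.7  0.7  3.7] l -0.8
-0.0025 0.0974 0.0972 [-2.2  0.9  3.7] l -2.3
-0.0015 0.0974 0.0974 [-1.8  0.8  3.4] l -1.9
-0.0005 0.0974 0.0973 [-2.4  0.1  3.6] l -2.3
24.85 [ 0.24127517  1.23205026 -0.00667473]
scene [(0.47, 0.1047), (0.515, 0.1145), (0.53, 0.113), (0.545, 0.1196), (0.56, 0.1214), (0.575, 0.122), (0.59, 0.121), (0.605, 0.1223), (0.62, 0.1236)]
[0.5242 0.6303]
top [(0.455, 0.1197), (0.47, 0.1175), (0.485, 0.1194), (0.5, 0.1175), (0.515, 0.1179)]
[0.4639 0.5189]
```

```bash
python3 - <<'E'
from h import *
f0=np.load("f0.npy"); z=.0974; s=-.0005
for ds,dz in ((0,-.0004),(0,-.0004),(.001,0),(0,-.0004),(.001,0),(0,-.0004)):
    s+=ds; z+=dz; robot.servo_line(at(s,z),speed=.012); f=F(3)-f0
    print(round(s,4),round(z,4),robot.read_position()[2].round(4),f.round(1),"l",(f@LL).round(1),robot.read_ft_torque().round(2))
    if f[2]>9 or abs(f@LL)>8: print("stop"); break
print(robot.read_t())
for n in ("scene","top"):
    im,d=robot.grab_frame(n); P=cloud(n,d)
    hsv=cv2.cvtColor(im,cv2.COLOR_RGB2HSV); b=cv2.inRange(hsv,(100,120,40),(125,255,255))>0
    X=P[(abs(P[...,0]-.516)<.13)&(abs(P[...,1]+.217)<.08)&b&(P[...,2]>.09)&(P[...,2]<.14)]; l=X@LL
    print(n,[(round(float(a),3),float(np.percentile(X[(l>a)&(l<a+.015),2],90).round(4))) for a in np.arange(.455,.64,.015) if ((l>a)&(l<a+.015)).sum()>8])
    k=X[:,2]>.109; print(np.percentile(l[k],[1,99]).round(4))
E
```

```text
-0.0005 0.097 0.0971 [-2.1  0.6  3.8] l -2.2 [ 0.15  1.03 -0.03]
-0.0005 0.0966 0.0968 [-1.9  0.5  4.3] l -1.9 [0.13 0.76 0.06]
0.0005 0.0966 0.0965 [-2.4  0.6  4.8] l -2.5 [0.19 1.19 0.09]
0.0005 0.0962 0.0963 [-3.2  1.2  6.7] l -3.4 [0.25 1.31 0.03]
0.0015 0.0962 0.0963 [-5.4  1.6  9.8] l -5.6 [0.68 2.26 0.05]
stop
26.45
scene [(0.47, 0.1047), (0.515, 0.1107), (0.53, 0.114), (0.545, 0.119), (0.56, 0.12), (0.575, 0.1202), (0.59, 0.1189), (0.605, 0.1195), (0.62, 0.1204)]
[0.5262 0.6318]
top [(0.455, 0.1189), (0.47, 0.1188), (0.485, 0.1195), (0.5, 0.1185), (0.515, 0.1131)]
[0.4656 0.5195]
```

The rim is now level (both ends match once the 1.3 mm camera bias is removed). TCP z is 0.0963, the predicted home height, and a lengthwise wall is felt, so the feet are in the notches. I'll ease off and let go.

```bash
python3 - <<'E'
from h import *
f0=np.load("f0.npy")
robot.servo_line(at(.0005,.0963),speed=.012); f=F(3)-f0; print(f.round(1),robot.read_position()[2])
robot.move_gripper(1.0); robot.dwell(.2); print(robot.read_grip_width(),F(4).round(2),robot.read_t())
robot.servo_line(at(.0005,.13),speed=.06); robot.servo_line(at(.0005,.26),speed=.2)
robot.goto([.50,.06,.27],R(100)); robot.dwell(.2)
print(robot.read_t(),robot.read_position())
for n in ("scene","top"):
    im,d=robot.grab_frame(n); np.savez(f"f6_{n}.npz",im=im,d=d); P=cloud(n,d)
    hsv=cv2.cvtColor(im,cv2.COLOR_RGB2HSV); b=cv2.inRange(hsv,(100,120,40),(125,255,255))>0
    X=P[(abs(P[...,0]-.516)<.13)&(abs(P[...,1]+.217)<.08)&b&(P[...,2]>.09)&(P[...,2]<.14)]; l=X@LL; q=X@NN
    print(n,[(round(float(a),3),float(np.percentile(X[(l>a)&(l<a+.015),2],90).round(4))) for a in np.arange(.455,.64,.015) if ((l>a)&(l<a+.015)).sum()>8])
    k=X[:,2]>.109; print(np.percentile(l[k],[1,99]).round(4),rect(X[k][:,:2]))
    for a in (-1,1):
        c=np.median(q[k]); e=k&(a*(q-c)>.026); 
        if e.sum()>5: print(" side",a,np.percentile(X[e,2],[50,90]).round(4))
    u=(175,190) if n=="scene" else (320,150)
    cv2.imwrite(f"pics/{n}6.png",cv2.resize(im[u[1]:u[1]+140,u[0]:u[0]+120,::-1] ,None,fx=4.2,fy=4.2,interpolation=cv2.INTER_CUBIC))
E
```

```text
[-2.7  0.1  6.3] 0.09633133131849643
0.9953596853813402 [ 0.15 -0.03  0.15] 27.7333
31.0 [0.50007197 0.05960123 0.26986819]
scene [(0.455, 0.1197), (0.47, 0.1175), (0.485, 0.1196), (0.5, 0.1197), (0.515, 0.1181), (0.53, 0.1193), (0.545, 0.119), (0.56, 0.1198), (0.575, 0.119), (0.59, 0.119), (0.605, 0.1189), (0.62, 0.1209)]
[0.4696 0.6314] (array([ 0.51818293, -0.2214199 ]), [0.0661625787615776, 0.16503861546516418], np.float32(-10.044158))
 side -1 [0.1155 0.1198]
 side 1 [0.1169 0.1196]
top [(0.455, 0.1205), (0.47, 0.1184), (0.485, 0.1192), (0.5, 0.1186), (0.515, 0.1166), (0.53, 0.1176), (0.545, 0.1188), (0.56, 0.1182), (0.575, 0.1173), (0.59, 0.1178), (0.605, 0.1177)]
[0.4655 0.6192] (array([ 0.51484966, -0.21377814]), [0.06680735945701599, 0.16081207990646362], np.float32(-10.497506))
 side 1 [0.1168 0.1192]
```

View pics/scene6.png

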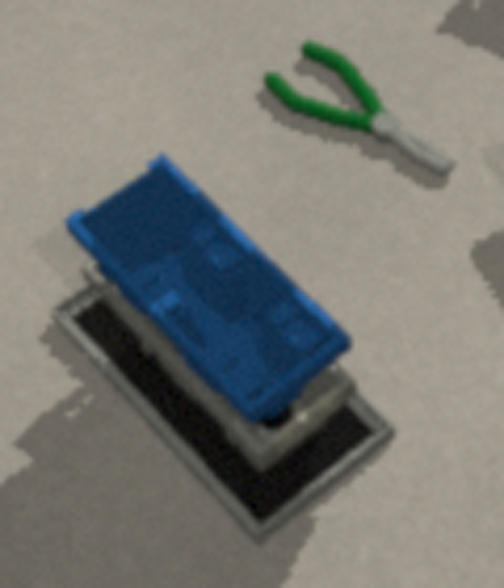

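View pics/top6.png

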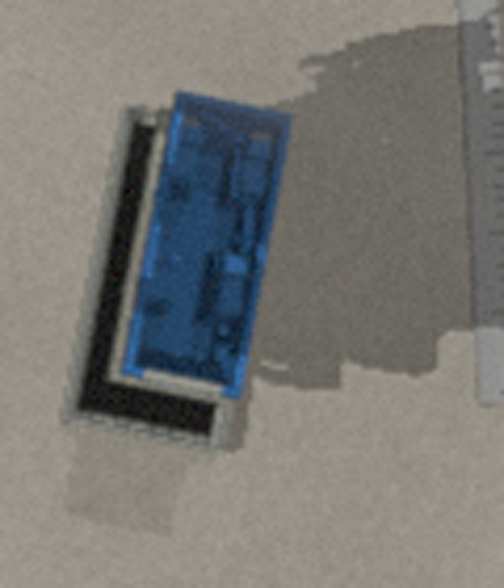

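The rim is flat at 0.118–0.120 end to end, where feet on the shoulder tops would give 0.123. The plan fit is 66×165 mm, about 11 mm from the tray's middle. The label (white strip at (180,385) in the top crop) faces −x, and the arm is clear. Handing in.

```bash
python3 - <<'E'
from h import *
z=np.load("f6_scene.npz"); P=cloud("scene",z["d"])
Q=P[(abs(P[...,0]-.507)<.1)&(abs(P[...,1]-.199)<.06)&(P[...,2]>.055)&(P[...,2]<.078)]; print(len(Q),rect(Q[:,:2]) if len(Q)>20 else "")
robot.job_done(); print(robot.read_t())
E
```

```text
588 (array([0.50663406, 0.1982507 ]), [0.0723661333322525, 0.16800381243228912], np.float32(6.5502067))
the job is handed in; nothing more can be done
the job is handed in; nothing more can be done
```

The blue tote is stacked on the filled grey tote in the tray, label end to the tray's −x, and the job is handed in. The arm was clear of everything by 31 s, well inside the 51 s limit.

**What happened:** I gripped the blue tote by its rim at mid length, lifted it straight out (about 3 N), turned it end for end and felt for the notches. On the slide it pitched about 2° in the pads, so only the label-end feet went in at first. I slid it back 6–7 mm while pressing lightly until it was level and all four feet appeared home, then let go. The downward force stayed under 10 N in all readings.

**Last checks:**
- **Seated and level:** the rim was flat at about 0.118–0.120 m along its whole length. Feet resting on the shoulder tops would have shown about 0.123 m.
- **Position:** the tote's middle is about 11 mm from the tray's.
- **Empty grey tote:** within about 1 mm of where it started.

**What disagreed or went unchecked:**
- The two cameras differed by about 6 mm in y. I resolved it by checking the gripper against the scene camera, which agreed with the arm to about 1 mm.
- I did not measure the jars or the other hand tools at the end. One jar lid is visible in the last picture, in its usual place. The pliers look unmoved.

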